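Push the rotor up the feed gutter and shut the keeper behind it

ROBOT

A 6-joint arm with a two-finger parallel gripper is mounted at the origin on a cart in front of the work surface, level with it; the furniture and walls round the work are solid. World frame = base frame: x ahead of the robot, y to its left, z up, the work surface at z = 0. Lengths are in m, angles in rad, forces in N, time in s.
With the tool pointing down it reaches from about 0.375 to 0.9 m from the base axis. Payload 3.1 kg.
Tool frame: the origin (TCP) lies at the very end of the fingers, on their centre line; the grasp point (between the pads) lies 19 mm behind it (robot.grasp_offset is the distance from the TCP to the grasp point, in m); z points along the fingers, y is the line along which they close (so a half turn about z gives the same grasp; the last joint's range is limited). The gripper opens to 85 mm and grips with 20 to 120 N. Pads are 22 mm wide; open, the fingers measure 114 mm over their backs; the gripper's body (76 mm by 85 mm) begins 54 mm behind the grasp point. The pads swing forward as they close: fully open they stand 13 mm farther back than shut.
Start: joints at [1.161, 0.527, 1.433, -0, 1.181, -0.178], TCP at [0.144, 0.608, 0.231] pointing down, gripper open.
Joint ranges: [-3.08, 3.08], [-0.75, 2.2], [0.22, 2.44], [-1.43, 4.57], [0, 2.65], [-2.85, 2.85]. Speed limits (rad/s): [2.79, 2.79, 3.14, 3.14, 3.14, 3.14].

INTERFACE

Orientations are given as a 3x3 rotation matrix whose columns are the frame's x, y, z axes.
In Python, from station import readout, capture, camera_params, robot, masks_of, landmark_of gives the robot as it stands. The module is installed in compiled form; this text tells all that it offers.
- The arm moves only by the tool servo_tool, never from a script. Its argument "targets" is a list of rows, each a list of 6 numbers: the shift along the tool's x, y, z in cm, then the turn, a rotation vector about the tool's x, y, z in degrees. A call has 1 to 20 rows; each row is the pose to reach, as a shift and turn from the pose commanded when the call began, along the tool's axes at that moment; what a row does not reach only later rows make up. A row lasts 1/10 s, in which the tool goes at most 50 mm and 8.59 degrees, less where a joint would pass 70% of its speed; a pose out of reach is approached as far as the arm can. A call with a gripper value outside its range is refused whole. "fingers" is the closure, from 0 (fully open) to 1 (shut), set as the call begins (left out, the last holds). The fingers move at their own pace and stop on an object; "grip_force" is the grip in N (left out, the last holds). Time passes only in rows, so rows that repeat a pose let the fingers close. It gives the time, the measured TCP pose, the force, the opening and the grip force at its end, in the units of the state.
- readout.sense(): the state, without advancing time (a new reading comes with each control period).
- capture(name): name is "scene" or "side" or "wrist"; returns (picture, depth): 420x560x3 uint8, red, green, blue; 420x560 float32, m along the optical axis (not along the pixel's ray), 0 where there is no reading.
- camera_params(name): a dict with "intrinsics" (3x3 intrinsics, pixels), "R" (3x3) and "t" (3): a world point X has camera coordinates R X + t. Camera axes: x right, y down, z forward; pixel columns grow to the right and rows downward; lengths in m; the calibration is good to about 2 mm. A picture is of the moment at which its call begins: read the wrist's pose just before it. camera_params takes no time and is no camera call; for the wrist camera it gives the pose at the moment of the call.
- robot.close_job(): hands the job in; it is judged then, once.
Trained networks look in the newest picture that a camera, given by its name, has taken for a name from the list of things; names that differ only in an ending like _2 or _b are one class to them, and where a whole thing is asked for, a point or a joint stands for the part that bears it (a point fixed in the world has none). Each returns a list of dicts, best first, with "score" (0 to 1); they miss things now and then, are a little off and sometimes report something else, mostly with a low value. They report only what shows in the picture. A call takes as long as a camera call.
- masks_of(camera, name): "region" (420x560 bool, what is visible of it) and "bbox" ([left, top, width, height] in pixels, round what is visible of it).
- landmark_of(camera, name): "xy" ([column, row] in pixels: a listed point, or the origin of a listed thing).
The state is a dict: "time": time; "joints": joint angles; "qd": joint speeds; "joint_torque": joint torques, N m; "tool_pos": TCP position; "ee_rot": TCP orientation; "wrist_force": force on the tool from outside, world axes, zero at the start; "ft_torque": the same for the moment, N m; "gripper_width": opening from 0.0 (shut) to 1.0 (fully open); "gripper_force": force on a finger pad.
Only numpy, scipy, OpenCV 4.12 (cv2) and the standard library are available. Lean on these libraries where they do the work, as an engineer would, in place of code of your own. Each camera call takes 0.05 s, during which the arm holds its last target. There are 200 camera calls.

TASK

With a fingertip, push the black rotor that stands in the sloped gutter up the slope, over the crest and into the dip against the blue end stop, so that it cannot roll back. Then push the yellow keeper arm fully shut across the gutter behind it. Only push: do not pick the rotor up or let it leave the gutter, and leave the two spare rotors and the blue hub lying beside the gutter where they are.

Things in the scene. Friction and masses are not known exactly. Their poses are not given: they have to be found in the camera images.
- gutter: Straight, narrow, sloped gutter fixed on a dark steel base plate 250 x 50 x 8 mm. Origin: centre of the plate's underside, on the bench; x runs uphill along the gutter, y to the left looking uphill, z up. White floor 16.5 mm wide between aluminium walls 4 mm thick, 7 mm higher than the floor. A blue end stop (30 mm wide, top 70 mm above the bench) has its face at x = +95 mm.
- low_end (a point): In the gutter's frame, low end of the gutter's floor, on its middle line: x = -112 mm, 24 mm above the bench. From here the floor climbs straight to the crest. Just behind it a lip 4 mm thick, its top 29 mm above the bench, holds the rotor at the start. The floor is smooth and the rotor rolls freely: let go below the crest, it rolls back to this lip.
- crest (a point): Crest of the gutter's floor, on its middle line: x = +62 mm, 42 mm above the bench. Beyond it the floor falls to 37.4 mm at the end stop (x = +95 mm); this dip holds the rotor, which rolls down into it by itself once its axis is past the crest.
- rotor: Black rotor, 28.4 mm in diameter, 14 mm thick, about 40 g, standing on its rim in the gutter, so that it rolls along it. At the start it rests against the low lip, its axis at gutter x = -102 mm, 39 mm above the bench. Origin: on its axis at its left face, 7 mm left of the gutter's middle; z along its axis. A fingertip 8 to 16 mm above the floor, clear of the walls, can push it from downhill.
- seat (a point): The point on the gutter's middle line where the rotor's axis lies when it rests in the dip against the end stop: x = 80.8, z = 53.7 mm in the gutter's frame.
- keeper (a joint): Angle (rad) of the yellow keeper arm about its upright pivot. 0 = shut, at its stop: the arm points to gutter +y, across the gutter, 4 mm behind a seated rotor. It grows anticlockwise from above as it opens; at 1.57 the arm points downhill (gutter -x), beside the gutter; other stop at 2.1. Starts at 1.35 to 1.95. About 0.5 N turns it (friction 0.02 N m); it stays where it is left.
- pivot (a point): Axis of the keeper's pivot, to the right of the gutter, at gutter x = +58.6, y = -42 mm, at the top of its 16 mm post, 51 mm above the bench. The arm's 18 mm yellow boss, up to 65.5 mm, turns on the post.
- keeper_tip (a point): Axis of the 11 mm round knob near the end of the yellow keeper arm, 54 mm from the pivot. The arm is 60 mm long from the pivot and 8 mm thick; it spans 52.5 to 64.5 mm above the bench, the knob up to 70.5 mm.
- spare_rotor_a: Spare black rotor lying flat on the bench to the left of the gutter, 28 mm across, 14 mm high; not part of the work. Origin: centre of its underside.
- spare_rotor_b: Another spare black rotor lying flat to the left of the gutter, 28 mm across, 14 mm high; not part of the work. Origin: centre of its underside.
- hub: Blue hub standing on the bench to the left of the gutter, 29 mm across, 32 mm high; not part of the work. Origin: centre of its underside.

How it is judged:
On the way, in this order (a step that is already met when the one before it is completed fails the run):
1. the rotor rests in the dip against the end stop while the keeper is still open (x of rotor in the frame of gutter between 0.0765 and 0.0865 m and z of rotor in the frame of gutter between 0.049 and 0.0585 m and y of rotor in the frame of gutter between 0.002 and 0.012 m and angle between rotor's own z axis and vertical between 1.3 and 1.84 rad and linear speed of rotor below 0.015 m/s and value of joint keeper above 0.6 rad), for 0.2 s.
2. the keeper is shut behind the rotor (value of joint keeper below 0.12 rad and x of rotor in the frame of gutter between 0.0765 and 0.0865 m), for 0.2 s.
At the end, for the whole second after the job is handed in: The rotor stands on its rim, at rest, in the dip against the end stop (its axis within about 5 mm of the seat), and the keeper arm is shut across the gutter (within 0.12 rad of its stop) (all of step 2 and z of rotor in the frame of gutter between 0.049 and 0.0585 m and y of rotor in the frame of gutter between 0.002 and 0.012 m and angle between rotor's own z axis and vertical between 1.3 and 1.84 rad and linear speed of rotor below 0.015 m/s); the robot touches nothing.
It fails at once if the rotor is lifted more than about 12 mm off the gutter's floor ((x of rotor in the frame of gutter below -0.04 m and z of rotor in the frame of gutter above 0.058 m) or (x of rotor in the frame of gutter below 0.03 m and z of rotor in the frame of gutter above 0.065 m) or z of rotor in the frame of gutter above 0.069 m).
It fails at once if the rotor leaves the gutter (y of rotor in the frame of gutter below -0.005 m or y of rotor in the frame of gutter above 0.019 m or z of rotor in the frame of gutter below 0.03 m).
It fails at once if a spare rotor or the blue hub is moved more than 20 mm (distance of any of spare_rotor_a, spare_rotor_b, hub from where it was at the start of the episode above 0.02 m).
It also fails if it takes over 64 s, if anything falls off the work surface, if the arm or the gripper's body presses on something with over 40 N, if the wrist force passes 120 N, or if a joint passes its speed limit or range.

## Working session

There is one attempt and no reset: what is moved stays moved. The work goes in short steps, Python scripts to look and compute and a tool call to move; the robot and the scene stay as the last step left them, time stands still between calls to the robot, and variables do not carry over. Pictures are saved under pics/ and viewed, at most 10 in all, crops included, and the job is handed in when it is done.

Besides the shell and the picture viewer there is one more tool, called after "Request:" by a JSON object that holds its "fn" and its "kwargs". servo_tool: Moves the arm, as the interface text tells. Its arguments: {"type":"object","properties":{"targets":{"type":"array","items":{"type":"array","items":{"type":"number"}}},"fingers":{"type":"number"},"grip_force":{"type":"number"}},"required":["targets"]}

```bash
mkdir -p pics; cat > h.py <<'E'
import numpy as np, cv2
from station import readout, capture, camera_params, robot, masks_of, landmark_of
def ray(cam,xy):
    p=camera_params(cam);K=np.array(p["intrinsics"]);R=np.array(p["R"]);t=np.array(p["t"])
    d=R.T@np.linalg.solve(K,[xy[0],xy[1],1.]);return -R.T@t,d
def at_z(cam,xy,z):
    c,d=ray(cam,xy);return c+d*(z-c[2])/d[2]
def proj(cam,X):
    p=camera_params(cam);q=np.array(p["intrinsics"])@(np.array(p["R"])@X+np.array(p["t"]));return q[:2]/q[2]
E
python3 - <<'E'
from h import *
s=readout.sense();print(s['time'],s['tool_pos'],np.round(s['ee_rot'],3).tolist())
H=dict(low_end=.024,crest=.042,seat=.0537,pivot=.051,keeper_tip=.0705,gutter=0,rotor=.039,spare_rotor_a=0,hub=0)
ims=[]
for c in("scene","side"):
    im,d=capture(c);ims.append(im);cv2.imwrite(f"pics/{c}.png",im[:,:,::-1])
    for n,z in H.items():
        for r in landmark_of(c,n)[:2]: print(c,n,round(r['score'],2),np.round(r['xy'],1),np.round(at_z(c,r['xy'],z),4))
E
```

```text
0.0 [0.14324323 0.60762076 0.23031315] [[-0.973, 0.23, -0.001], [0.23, 0.973, -0.002], [0.0, -0.002, -1.0]]
scene low_end 0.94 [256.2 224.2] [0.6775 0.0586 0.024 ]
scene crest 0.34 [316.2 276.1] [ 0.6718 -0.1268  0.042 ]
scene seat 0.56 [312.6 277.8] [ 0.6581 -0.1303  0.0537]
scene pivot 0.95 [291.5 280.2] [ 0.6268 -0.1076  0.051 ]
scene keeper_tip 0.64 [267.1 261.2] [ 0.6116 -0.057   0.0705]
scene gutter 0.74 [289.2 267.7] [ 0.6671 -0.0584  0.    ]
scene rotor 0.4 [261.8 220.7] [0.6847 0.048  0.039 ]
scene spare_rotor_a 0.59 [287.3 226.8] [0.7367 0.0249 0.    ]
scene spare_rotor_a 0.56 [331.6 274.1] [ 0.7204 -0.125   0.    ]
scene hub 0.68 [307.2 246.9] [ 0.7311 -0.0438  0.    ]
side low_end 0.96 [260.9 216.9] [0.6719 0.0598 0.024 ]
side crest 0.85 [269.7 288. ] [ 0.6617 -0.1188  0.042 ]
side seat 0.77 [269.8 291. ] [ 0.6598 -0.1334  0.0537]
side pivot 0.73 [244.6 285.5] [ 0.6232 -0.1146  0.051 ]
side keeper_tip 0.84 [234.4 253. ] [ 0.6137 -0.0627  0.0705]
side gutter 0.57 [269.9 269.5] [ 0.6722 -0.0473  0.    ]
side rotor 0.62 [264.5 215.6] [0.6771 0.0467 0.039 ]
side rotor 0.44 [243.3 283.9] [ 0.622  -0.1017  0.039 ]
side spare_rotor_a 0.55 [302.  301.8] [ 0.7136 -0.1228  0.    ]
side spare_rotor_a 0.51 [299.4 233.5] [0.739 0.029 0.   ]
side hub 0.68 [303.2 261.2] [ 0.7326 -0.0382  0.    ]
```

View pics/scene.png

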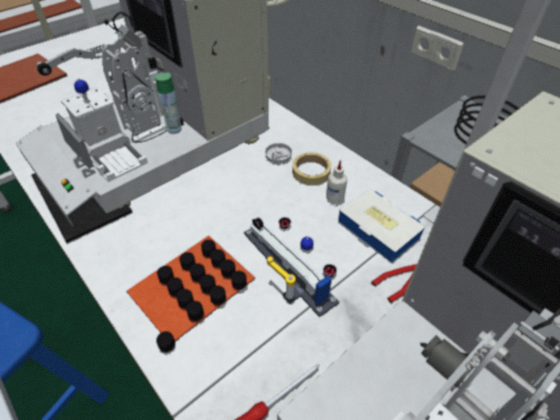

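View pics/side.png

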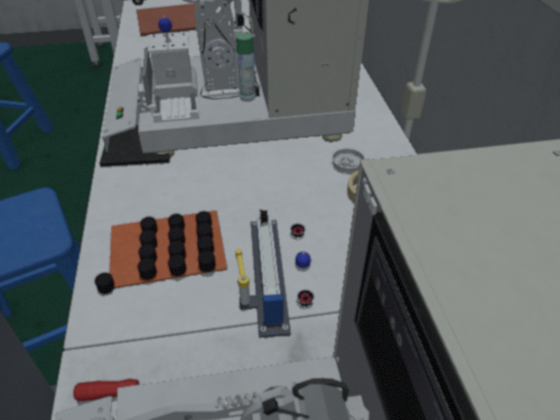

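The gutter runs uphill roughly along world -y, with its low end near (0.675, 0.059). The keeper is open on the -x side, and the spares and hub are on the +x side. Next I check the travel path for obstacles.

```bash
python3 - <<'E'
from h import *
P=[]
for c in("scene","side"):
    im,d=capture(c);p=camera_params(c);K=np.array(p["intrinsics"]);R=np.array(p["R"]);t=np.array(p["t"])
    v,u=np.nonzero(d>0);z=d[v,u];X=(np.linalg.inv(K)@np.stack([u*z,v*z,z])-t[:,None]);X=R.T@X;P.append(X.T)
P=np.vstack(P)
print('cols y',[round(.8-.1*j,1) for j in range(13)])
for i in range(10):
    x=.0+.1*i;r=[]
    for j in range(13):
        y=.8-.1*j;m=(abs(P[:,0]-x)<.05)&(abs(P[:,1]-y)<.05);r.append(round(float(np.percentile(P[m,2],99)),2) if m.sum()>5 else None)
    print(round(x,1),r)
s=readout.sense();R=np.array(s['ee_rot'])
for T in([.40,.25,.33],[.62,-.01,.30]):print(100*R.T@(np.array(T)-s['tool_pos']))
E
```

```text
cols y [0.8, 0.7, 0.6, 0.5, 0.4, 0.3, 0.2, 0.1, 0.0, -0.1, -0.2, -0.3, -0.4]
0.0 [-0.75, -0.74, -0.29, -0.29, -0.29, -0.29, -0.74, None, None, None, None, None, None]
0.1 [-0.74, -0.74, -0.29, -0.29, -0.29, -0.29, -0.65, -0.0, 0.0, -0.32, None, None, None]
0.2 [-0.74, -0.74, -0.74, -0.29, -0.29, -0.29, -0.74, -0.0, -0.0, None, None, None, None]
0.3 [-0.0, 0.0, 0.0, 0.0, 0.0, 0.0, 0.0, 0.0, 0.0, 0.0, 0.0, 0.0, None]
0.4 [0.0, 0.0, 0.1, 0.1, 0.1, 0.1, 0.0, 0.01, 0.03, 0.02, 0.03, 0.1, None]
0.5 [0.0, None, 0.09, 0.3, 0.25, 0.11, 0.0, 0.03, 0.03, 0.0, 0.02, 0.09, 0.29]
0.6 [0.0, None, 0.09, 0.31, 0.34, 0.11, 0.0, 0.03, 0.03, 0.07, 0.06, 0.09, 0.35]
0.7 [0.0, None, 0.32, 0.36, 0.38, 0.39, 0.0, 0.03, 0.05, 0.05, 0.07, 0.41, 0.41]
0.8 [None, None, None, None, None, 0.38, 0.01, 0.0, 0.04, 0.04, 0.04, 0.41, 0.41]
0.9 [None, None, None, None, 0.0, 0.36, 0.03, 0.03, 0.1, 0.04, 0.04, 0.41, 0.41]
[-33.19015547 -28.9777848   -9.87016461]
[-60.57422744 -49.22915719  -6.87107829]
```

Request:
{"fn": "servo_tool", "kwargs": {"targets": [[-33, -29, -10, 0, 0, 0], [-33, -29, -10, 0, 0, 0], [-33, -29, -10, 0, 0, 0], [-33, -29, -10, 0, 0, 0], [-33, -29, -10, 0, 0, 0], [-33, -29, -10, 0, 0, 0], [-33, -29, -10, 0, 0, 0], [-33, -29, -10, 0, 0, 0], [-33, -29, -10, 0, 0, 0], [-33, -29, -10, 0, 0, -5], [-60.5, -49, -7, 0, 0, -11], [-60.5, -49, -7, 0, 0, -11], [-60.5, -49, -7, 0, 0, -11], [-60.5, -49, -7, 0, 0, -11], [-60.5, -49, -7, 0, 0, -11], [-60.5, -49, -7, 0, 0, -11], [-60.5, -49, -7, 0, 0, -11], [-60.5, -49, -7, 0, 0, -11], [-60.5, -49, -7, 0, 0, -11], [-60.5, -49, -7, 0, 0, -11]], "fingers": 1}}

```text
time: 3.1
tool_pos: [0.6189, -0.0067, 0.3012]
ee_rot: [[-0.999, 0.039, -0.001], [0.039, 0.999, 0.001], [0.001, 0.001, -1.0]]
wrist_force: [0.2, -0.5, 0.4]
gripper_width: -0.001
gripper_force: 0.0
```

```bash
cat > look.py <<'E'
from h import *
import sys
s=readout.sense();print(s['time'],s['tool_pos'],np.round(s['ee_rot'],3).tolist(),s['gripper_width'],s['wrist_force'])
H=dict(low_end=.024,crest=.042,seat=.0537,pivot=.051,keeper_tip=.0705,gutter=0,rotor=.039,spare_rotor_a=0,hub=0)
c="wrist"
im,d=capture(c);cv2.imwrite(f"pics/{sys.argv[1]}.png",im[:,:,::-1])
for n,z in H.items():
    for r in landmark_of(c,n)[:2]: print(n,round(r['score'],2),np.round(r['xy'],1),np.round(at_z(c,r['xy'],z),4))
E
python3 look.py w1
```

```text
3.1 [ 0.6189093  -0.00671732  0.30123585] [[-0.999, 0.039, -0.001], [0.039, 0.999, 0.001], [0.001, 0.001, -1.0]] -0.0014854143761371614 [ 0.21387622 -0.51609566  0.3872343 ]
low_end 0.58 [327.7 209.3] [0.6772 0.0529 0.024 ]
crest 0.55 [181.6 211.3] [ 0.6679 -0.1173  0.042 ]
seat 0.67 [164.3 210.4] [ 0.6627 -0.1333  0.0537]
pivot 0.78 [181.1 172.7] [ 0.6215 -0.1106  0.051 ]
keeper_tip 0.61 [231.4 170.1] [ 0.6169 -0.0533  0.0705]
gutter 0.67 [241.  202.6] [ 0.6728 -0.0538  0.    ]
rotor 0.76 [326.2 216.6] [0.6821 0.0483 0.039 ]
spare_rotor_a 0.71 [309.5 248.1] [0.7381 0.0314 0.    ]
spare_rotor_a 0.68 [193.8 240.1] [ 0.7212 -0.1188  0.    ]
hub 0.61 [162.6 209.5] [ 0.6781 -0.1541  0.    ]
hub 0.57 [249.1 244.3] [ 0.7298 -0.0475  0.    ]
```

View pics/w1.png

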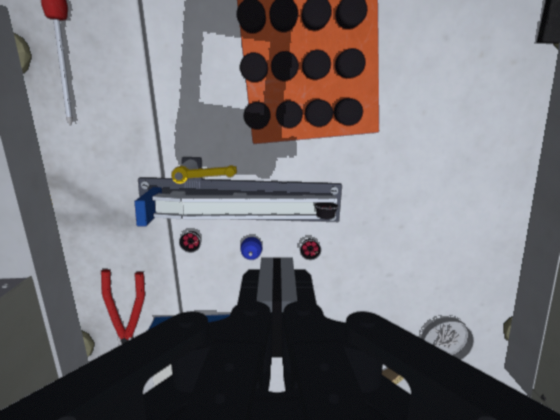

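The wrist view shows the whole gutter: end stop at (147,205), rotor at (326,211), keeper from its boss at (180,174) to the knob at (231,171). Next I fit the gutter pose and check it with an overlay.

```bash
cat > fit.py <<'E'
from h import *
from scipy.optimize import least_squares
M=dict(low_end=(-112,0,24),crest=(62,0,42),seat=(80.8,0,53.7),pivot=(58.6,-42,51),gutter=(0,0,0))
obs=[]
for c in("scene","side","wrist"):
    im,_=capture(c)
    for n,m in M.items():
        r=landmark_of(c,n)
        if r: obs.append((c,n,r[0]['xy'],r[0]['score']))
def G(p,m):
    a=p[2];u=np.array([np.cos(a),np.sin(a),0]);l=np.array([-u[1],u[0],0]);m=np.array(m)/1000
    return np.array([p[0],p[1],0])+u*m[0]+l*m[1]+np.array([0,0,m[2]])
if __name__=="__main__":
    f=lambda p:np.concatenate([(proj(c,G(p,M[n]))-xy)*(2 if c=="wrist" else 1) for c,n,xy,w in obs])
    r=least_squares(f,[.67,-.055,-1.6],x_scale=[.01,.01,.05],loss="soft_l1");print(r.x,r.cost)
    u=np.degrees(r.x[2]);print("yaw",u)
    for n,m in M.items():print(n,np.round(G(r.x,m),4))
    im,_=capture("wrist");im=im[:,:,::-1].copy()
    for q in([(-125,-25,8),(125,-25,8),(125,25,8),(-125,25,8)],[(-112,-8.25,24),(62,-8.25,42),(62,8.25,42),(-112,8.25,24)]):
        cv2.polylines(im,[np.round([proj("wrist",G(r.x,m))*8 for m in q]).astype(int)],True,(0,255,0),1,cv2.LINE_AA,3)
    cv2.imwrite("pics/ov.png",cv2.resize(im[140:260,100:380],None,fx=2.8,fy=2.8,interpolation=cv2.INTER_CUBIC))
    np.save("g.npy",r.x)
    k=[l for l in landmark_of("wrist","keeper_tip")][0]['xy'];K=at_z("wrist",k,.0705);d=K-G(r.x,M["pivot"]);a=np.arctan2(d[1],d[0])-r.x[2]-np.pi/2
    print("knob",K,"keeper angle",a,np.hypot(d[0],d[1]))
E
python3 fit.py
```

```text
[ 0.67001735 -0.05377833 -1.64290766] 41.98221359617899
yaw -94.13167484519079
low_end [0.6781 0.0579 0.024 ]
crest [ 0.6656 -0.1156  0.042 ]
seat [ 0.6642 -0.1344  0.0537]
pivot [ 0.6239 -0.1092  0.051 ]
gutter [ 0.67   -0.0538  0.    ]
knob [ 0.61779817 -0.05168687  0.0705    ] keeper angle 1.7486831995354857 0.05783636810858505
```

View pics/ov.png

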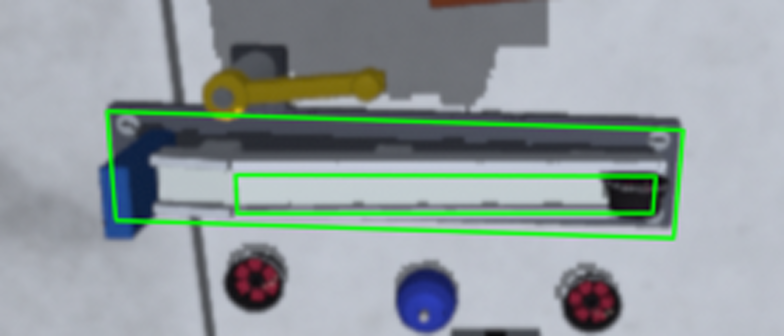

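The overlay sits about 2–3 mm too far toward +x and about 0.3° off in yaw, so I'll correct for both. Next I move above the spot behind the rotor, then descend.

Request:
{"fn": "servo_tool", "kwargs": {"targets": [[-2, 3, 4, 0, 0, 1.6], [-4, 6, 8, 0, 0, 1.6], [-5.5, 9.6, 12, 0, 0, 1.6], [-5.5, 9.6, 16, 0, 0, 1.6], [-5.5, 9.6, 20, 0, 0, 1.6], [-5.5, 9.6, 22, 0, 0, 1.6], [-5.5, 9.6, 22, 0, 0, 1.6], [-5.5, 9.6, 22, 0, 0, 1.6]]}}

```text
time: 5.4
tool_pos: [0.6791, 0.0861, 0.0816]
ee_rot: [[-0.998, 0.068, 0.0], [0.068, 0.998, -0.0], [-0.0, -0.0, -1.0]]
wrist_force: [0.1, 0.6, 1.0]
gripper_width: 0.002
gripper_force: 0.0
```

```bash
python3 look.py w2 | grep -v -e hub -e spare; python3 - <<'E'
from h import *
im,_=capture("side");im=im[170:330,190:350,::-1];cv2.imwrite("pics/s2.png",cv2.resize(im,None,fx=3.5,fy=3.5,interpolation=cv2.INTER_CUBIC))
E
```

```text
5.4 [0.67908859 0.08607804 0.0815652 ] [[-0.998, 0.068, 0.0], [0.068, 0.998, -0.0], [-0.0, -0.0, -1.0]] 0.00235832572702892 [0.13663731 0.64344118 0.99716243]
low_end 0.88 [224.5 228.8] [0.6778 0.0556 0.024 ]
low_end 0.67 [201.1 294.7] [0.7203 0.0363 0.024 ]
gutter 0.75 [ 57.8 214. ] [ 0.668  -0.0545  0.    ]
rotor 0.72 [205.1 246.8] [0.6803 0.0468 0.039 ]
```

View pics/w2.png

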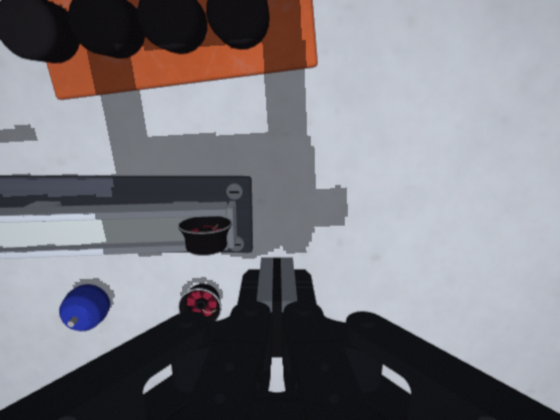

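View pics/s2.png

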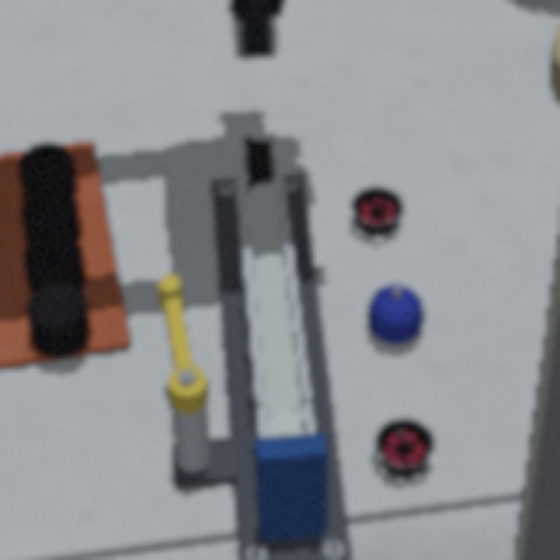

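The closed fingertip is behind the low lip, with its tip at (277,258) in the wrist view. The plate's low end has corners near (252,177) and (250,255), and the rotor is at (206,235). Next I check the lateral position from those plate corners.

```bash
python3 - <<'E'
from h import *
for px in((252,177),(252,252),(235,190),(237,244)):print(px,at_z("wrist",px,.008))
T=readout.sense()['tool_pos'];print(proj("wrist",np.array(T)), proj("wrist",np.array([.6755,.046,.053])))
r=masks_of("wrist","rotor")
for q in r[:3]:print(q['score'],q['bbox'])
q=r[0]['bbox'];print(at_z("wrist",(q[0]+q[2]/2,q[1]),.053-.002), at_z("wrist",(q[0]+q[2]/2,q[1]+q[3]),.03))
E
```

```text
(252, 177) [0.64931676 0.07327124 0.008     ]
(252, 252) [0.69801716 0.06905887 0.008     ]
(235, 190) [0.65663956 0.06230701 0.008     ]
(237, 244) [0.69188867 0.06004528 0.008     ]
[276.62545474 278.91816943] [196.88835287 250.58919009]
0.91 [180.3, 215.4, 53.0, 46.5]
[0.65774777 0.05288647 0.051     ] [0.69260166 0.04475295 0.03      ]
```

Request:
{"fn": "servo_tool", "kwargs": {"targets": [[0.3, 0, 1.5, 0, 0, 0], [0.3, 0, 3, 0, 0, 0], [0.3, 0, 4.2, 0, 0, 0], [0.3, 0, 4.7, 0, 0, 0], [0.3, 0, 4.7, 0, 0, 0], [0.3, -0.3, 4.7, 0, 0, 0], [0.3, -0.6, 4.7, 0, 0, 0], [0.3, -0.9, 4.7, 0, 0, 0], [0.3, -1.2, 4.7, 0, 0, 0], [0.3, -1.2, 4.7, 0, 0, 0]]}}

```text
time: 7.0
tool_pos: [0.6751, 0.0739, 0.0349]
ee_rot: [[-0.998, 0.068, 0.001], [0.068, 0.998, 0.0], [-0.001, 0.0, -1.0]]
wrist_force: [-0.7, 0.1, -0.2]
gripper_width: 0.0
gripper_force: 0.1
```

Request:
{"fn": "servo_tool", "kwargs": {"targets": [[0, -0.3, -0.03, 0, 0, 0], [0, -0.7, -0.07, 0, 0, 0], [0, -1.2, -0.12, 0, 0, 0], [0, -1.8, -0.19, 0, 0, 0], [0, -2.4, -0.25, 0, 0, 0], [0, -3.0, -0.31, 0, 0, 0], [0, -3.6, -0.37, 0, 0, 0], [0, -4.2, -0.43, 0, 0, 0], [0, -4.8, -0.5, 0, 0, 0], [0, -5.4, -0.56, 0, 0, 0], [0, -6.0, -0.62, 0, 0, 0], [0, -6.6, -0.68, 0, 0, 0], [0, -7.2, -0.74, 0, 0, 0], [0, -7.8, -0.81, 0, 0, 0], [0, -8.4, -0.87, 0, 0, 0], [0, -9.0, -0.93, 0, 0, 0], [0, -9.6, -0.99, 0, 0, 0], [0, -10.1, -1.04, 0, 0, 0], [0, -10.5, -1.09, 0, 0, 0], [0, -10.8, -1.12, 0, 0, 0]]}}

```text
time: 9.0
tool_pos: [0.6675, -0.0338, 0.046]
ee_rot: [[-0.998, 0.068, 0.0], [0.068, 0.998, 0.0], [-0.0, 0.0, -1.0]]
wrist_force: [-0.2, 4.5, 6.3]
gripper_width: -0.004
gripper_force: 2.9
```

```bash
cat > l2.py <<'E'
from h import *
import sys
g=np.load("g.npy")
s=readout.sense();print(s['time'],s['tool_pos'],s['wrist_force'])
for c in("wrist","side"):
    im,_=capture(c)
    for r in masks_of(c,"rotor")[:3]:
        b=r['bbox'];print(c,round(r['score'],2),b,at_z(c,(b[0]+b[2]/2,b[1]+b[3]/2),.05))
    for n in("crest","seat","keeper_tip"):
        for r in landmark_of(c,n)[:1]:print(c,n,r['score'],r['xy'])
    cv2.imwrite(f"pics/{sys.argv[1]}{c}.png",im[:,:,::-1])
E
python3 l2.py a
```

```text
9.0 [ 0.66750292 -0.03375493  0.04595716] [-0.1983923   4.50020932  6.27090331]
wrist 0.65 [178.8, 255.7, 68.9, 58.4] [ 0.66628942 -0.06064672  0.05      ]
wrist crest 0.55 [87.4, 276.7]
wrist seat 0.75 [30.5, 288.4]
wrist keeper_tip 0.83 [206.1, 181.0]
side 0.41 [263.4, 248.5, 9.1, 17.2] [ 0.66745366 -0.06212131  0.05      ]
side crest 0.69 [244.4, 283.1]
side seat 0.72 [270.3, 292.7]
side keeper_tip 0.76 [238.2, 252.2]
```

View pics/awrist.png

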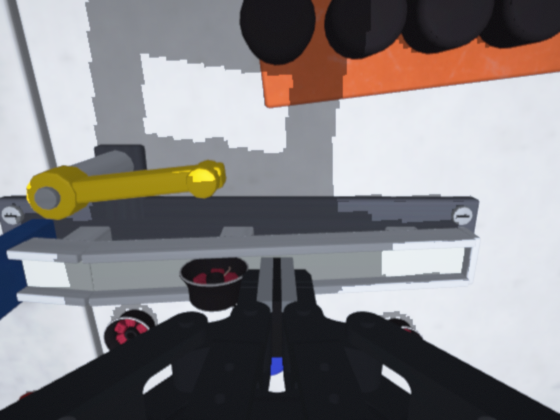

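The rotor at (213,285) is upright in the gutter ahead of the fingertip, but the upward force of 6 N is odd. I'll recheck it at rest.

Request:
{"fn": "servo_tool", "kwargs": {"targets": [[0, 0.05, 0, 0, 0, 0], [0, 0.1, 0, 0, 0, 0], [0, 0.1, 0, 0, 0, 0]]}}

```text
time: 9.8
tool_pos: [0.6672, -0.0327, 0.045]
ee_rot: [[-0.998, 0.067, -0.001], [0.067, 0.998, -0.0], [0.001, -0.0, -1.0]]
wrist_force: [-0.7, 1.0, 2.2]
gripper_width: 0.002
gripper_force: 0.7
```

Request:
{"fn": "servo_tool", "kwargs": {"targets": [[0, -0.2, 0.05, 0, 0, 0], [0, -0.6, 0.02, 0, 0, 0], [0, -1.1, -0.02, 0, 0, 0], [0, -1.6, -0.07, 0, 0, 0], [0, -2.1, -0.12, 0, 0, 0], [0, -2.6, -0.17, 0, 0, 0], [0, -3.1, -0.22, 0, 0, 0], [0, -3.6, -0.27, 0, 0, 0], [0, -4.0, -0.32, 0, 0, 0], [0, -4.4, -0.36, 0, 0, 0], [0, -4.8, -0.4, 0, 0, 0], [0, -5.2, -0.45, 0, 0, 0], [0, -5.6, -0.49, 0, 0, 0], [0, -5.9, -0.52, 0, 0, 0], [0, -6.1, -0.54, 0, 0, 0], [0, -6.1, -0.54, 0, 0, 0], [0, -6.1, -0.54, 0, 0, 0]]}}

```text
time: 11.5
tool_pos: [0.663, -0.0936, 0.0504]
ee_rot: [[-0.998, 0.068, -0.001], [0.068, 0.998, -0.0], [0.001, -0.0, -1.0]]
wrist_force: [-0.8, 0.3, -0.7]
gripper_width: -0.004
gripper_force: 0.0
```

```bash
python3 l2.py b
```

```text
11.5 [ 0.66295267 -0.09360482  0.0503636 ] [-0.8483851   0.25472299 -0.68812116]
wrist 0.91 [153.0, 256.8, 68.8, 57.0] [ 0.66392067 -0.13219758  0.05      ]
wrist crest 0.66 [226.8, 274.3]
wrist keeper_tip 0.72 [374.2, 180.1]
side 0.5 [264.8, 284.6, 13.5, 10.4] [ 0.66318774 -0.12874411  0.05      ]
side crest 0.95 [271.9, 285.6]
side seat 0.68 [270.6, 289.9]
side keeper_tip 0.72 [239.3, 251.2]
```

View pics/bwrist.png

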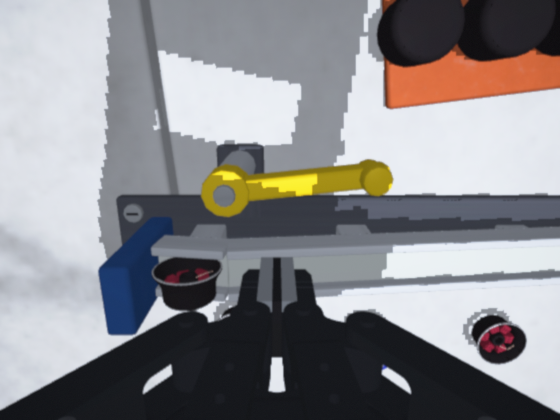

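The rotor has rolled ahead of the finger and sits against the blue stop, with its rim at (153–222, 257–313). The keeper is still open, with its boss at (225,194) and knob at (375,178). Next I locate the keeper and plan the arc.

```bash
python3 - <<'E'
from h import *
p1=at_z("wrist",(225,194),.0655);k1=at_z("wrist",(375,178),.0705);p2=None
print("boss",p1,"knob",k1,np.linalg.norm((k1-p1)[:2]))
for c in("side","scene"):
    capture(c)
    for n,z in(("keeper_tip",.0705),("pivot",.051)):
        for r in landmark_of(c,n)[:1]:print(c,n,at_z(c,r['xy'],z))
s=readout.sense();R=np.array(s['ee_rot']);T=np.array(s['tool_pos'])
u=np.array([-.068,-.9977]);l=np.array([.9977,-.068])
print("keeper",[np.arctan2(-(k1-p1)[:2]@u,(k1-p1)[:2]@l)])
piv=p1[:2]
for th in(2.1,1.9,1.7,1.5,1.3,1.1,.9,.7,.5,.3,.15,0):
    d=np.array([-np.sin(th),np.cos(th)]);n=np.array([np.cos(th),np.sin(th)])
    c=36*d-n*(4+13.3*abs(n[0])+11*abs(n[1]))
    w=piv+(c[0]*u+c[1]*l)/1000
    dl=R.T@(np.array([*w,.056])-T);print(th,np.round(w,4),np.round(dl*100,2))
E
```

```text
boss [ 0.62056868 -0.10890091  0.0655    ] knob [ 0.61704489 -0.0565764   0.0705    ] 0.052443033760297506
side keeper_tip [ 0.6217726  -0.06488512  0.0705    ]
side pivot [ 0.6268117  -0.11025975  0.051     ]
scene keeper_tip [ 0.61597642 -0.05330535  0.0705    ]
scene pivot [ 0.62692478 -0.10202499  0.051     ]
keeper [np.float64(1.706091271143295)]
2.1 [ 0.5865 -0.0857] [ 7.73  0.24 -0.51]
1.9 [ 0.5932 -0.079 ] [ 7.1   0.95 -0.51]
1.7 [ 0.6018 -0.074 ] [ 6.28  1.51 -0.51]
1.5 [ 0.6098 -0.071 ] [ 5.5   1.85 -0.51]
1.3 [ 0.6154 -0.0689] [ 4.95  2.11 -0.51]
1.1 [ 0.622  -0.0678] [ 4.3   2.26 -0.51]
0.9 [ 0.6294 -0.0682] [ 3.56  2.27 -0.51]
0.7 [ 0.6371 -0.0705] [ 2.78  2.1  -0.51]
0.5 [ 0.6445 -0.0748] [ 2.01  1.71 -0.51]
0.3 [ 0.651  -0.0812] [ 1.32  1.12 -0.51]
0.15 [ 0.6549 -0.0872] [ 0.89  0.55 -0.51]
0 [ 0.6577 -0.0941] [ 0.57 -0.12 -0.51]
```

Request:
{"fn": "servo_tool", "kwargs": {"targets": [[0, 0.2, -1.5, 0, 0, 0], [0, 0.5, -3.5, 0, 0, 0], [0, 1, -4.5, 0, 0, 0], [2.5, 1.6, -4.5, 0, 0, 0], [5.5, 1.6, -4.5, 0, 0, 0], [8, 1.6, -4.5, 0, 0, 0], [8, 1.6, -4.5, 0, 0, 0], [8, 1.6, -4, 0, 0, 0], [8, 1.6, -2.5, 0, 0, 0], [8, 1.6, -1, 0, 0, 0], [8, 1.6, -0.5, 0, 0, 0], [8, 1.6, -0.5, 0, 0, 0], [8, 1.6, -0.5, 0, 0, 0]]}}

```text
time: 13.6
tool_pos: [0.5851, -0.0719, 0.0557]
ee_rot: [[-0.998, 0.068, 0.0], [0.068, 0.998, -0.0], [-0.0, -0.0, -1.0]]
wrist_force: [-0.2, 1.0, 0.4]
gripper_width: -0.001
gripper_force: 0.0
```

```bash
python3 l2.py c
```

```text
13.6 [ 0.58508672 -0.0719474   0.05571548] [-0.18851434  1.03190998  0.3534431 ]
side 0.57 [265.4, 284.3, 12.5, 8.8] [ 0.66365884 -0.12668782  0.05      ]
side crest 0.91 [271.4, 286.6]
side seat 0.79 [270.3, 293.4]
side keeper_tip 0.64 [238.1, 251.2]
```

View pics/cwrist.png

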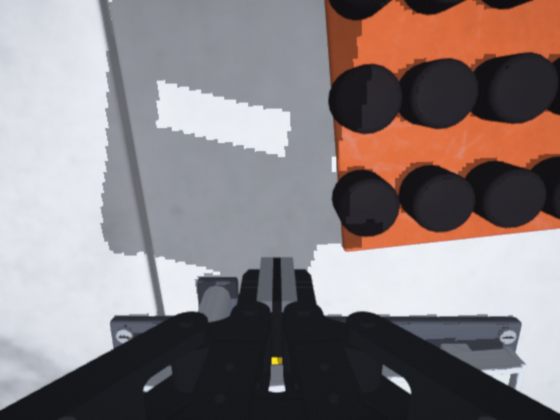

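Request:
{"fn": "servo_tool", "kwargs": {"targets": [[-0.8, 0, 0, 0, 0, 0], [-1.7, 0, 0, 0, 0, 0], [-2.1, 0.1, 0, 0, 0, 0], [-2.5, 0.25, 0, 0, 0, 0], [-2.8, 0.4, 0, 0, 0, 0], [-3.1, 0.5, 0, 0, 0, 0], [-3.4, 0.6, 0, 0, 0, 0], [-3.7, 0.65, 0, 0, 0, 0], [-4.1, 0.65, 0, 0, 0, 0], [-4.5, 0.65, 0, 0, 0, 0], [-4.9, 0.6, 0, 0, 0, 0], [-5.2, 0.5, 0, 0, 0, 0], [-5.6, 0.3, 0, 0, 0, 0], [-6.0, 0.1, 0, 0, 0, 0], [-6.4, -0.2, 0, 0, 0, 0], [-6.7, -0.5, 0, 0, 0, 0], [-6.9, -0.8, 0, 0, 0, 0], [-7.1, -1.0, 0, 0, 0, 0], [-7.1, -1.0, 0, 0, 0, 0], [-7.1, -1.0, 0, 0, 0, 0]]}}

```text
time: 16.1
tool_pos: [0.6551, -0.0869, 0.056]
ee_rot: [[-0.998, 0.068, 0.001], [0.068, 0.998, -0.0], [-0.001, -0.0, -1.0]]
wrist_force: [0.6, 0.2, -0.4]
gripper_width: 0.001
gripper_force: 0.0
```

```bash
python3 l2.py d
```

```text
16.1 [ 0.65510389 -0.08692207  0.05597544] [ 0.56953533  0.20276167 -0.36830986]
wrist crest 0.91 [217.8, 281.4]
side crest 0.9 [270.0, 286.2]
side seat 0.95 [271.1, 291.3]
side keeper_tip 0.91 [280.0, 268.5]
```

View pics/dwrist.png

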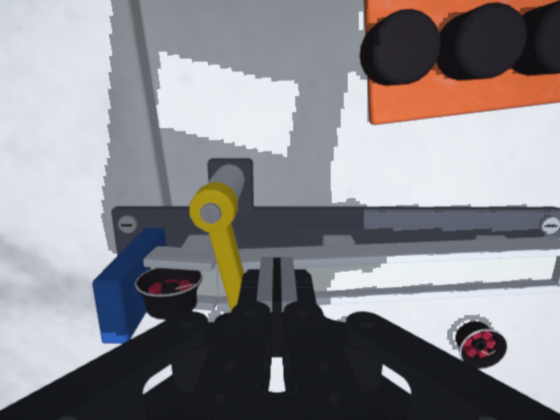

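The arm is nearly across the gutter, running from (212,212) to (235,305), and the rotor is still seated at (168,292). I'll creep the rest of the way and watch the force.

Request:
{"fn": "servo_tool", "kwargs": {"targets": [[-0.15, -0.2, 0, 0, 0, 0], [-0.3, -0.4, 0, 0, 0, 0], [-0.3, -0.55, 0, 0, 0, 0], [-0.3, -0.7, 0, 0, 0, 0], [-0.3, -0.7, 0, 0, 0, 0], [-0.3, -0.7, 0, 0, 0, 0]]}}

```text
time: 17.2
tool_pos: [0.6574, -0.0941, 0.056]
ee_rot: [[-0.998, 0.068, 0.0], [0.068, 0.998, -0.0], [-0.0, -0.0, -1.0]]
wrist_force: [-0.4, -0.4, 0.3]
gripper_width: 0.001
gripper_force: 0.0
```

Request:
{"fn": "servo_tool", "kwargs": {"targets": [[0, -0.1, 0, 0, 0, 0], [0, -0.2, 0, 0, 0, 0], [0, -0.2, 0, 0, 0, 0], [0, -0.2, 0, 0, 0, 0]]}}

```text
time: 17.6
tool_pos: [0.6573, -0.0957, 0.0559]
ee_rot: [[-0.998, 0.068, 0.0], [0.068, 0.998, 0.0], [-0.0, 0.0, -1.0]]
wrist_force: [0.3, 0.6, 0.8]
gripper_width: 0.001
gripper_force: 0.4
```

Not at the stop yet, so I continue in small steps until the force rises.

Request:
{"fn": "servo_tool", "kwargs": {"targets": [[0, -0.1, 0, 0, 0, 0], [0, -0.2, 0, 0, 0, 0], [0, -0.2, 0, 0, 0, 0], [0, -0.2, 0, 0, 0, 0]]}}

```text
time: 18.0
tool_pos: [0.6573, -0.0961, 0.0559]
ee_rot: [[-0.998, 0.068, 0.0], [0.068, 0.998, 0.002], [-0.0, 0.002, -1.0]]
wrist_force: [1.0, 5.8, 1.0]
gripper_width: -0.001
gripper_force: 2.7
```

Request:
{"fn": "servo_tool", "kwargs": {"targets": [[0, -0.1, 0, 0, 0, 0], [0, -0.2, 0, 0, 0, 0], [0, -0.2, 0, 0, 0, 0], [0, -0.2, 0, 0, 0, 0]]}}

```text
time: 18.4
tool_pos: [0.6572, -0.0964, 0.0559]
ee_rot: [[-0.998, 0.069, 0.0], [0.069, 0.998, 0.005], [-0.0, 0.005, -1.0]]
wrist_force: [2.2, 10.2, 0.1]
gripper_width: -0.002
gripper_force: 4.7
```

```bash
cat > ang.py <<'E'
from h import *
im,_=capture("wrist")
# yellow arm axis between boss and finger
hsv=cv2.cvtColor(im,cv2.COLOR_RGB2HSV);m=cv2.inRange(hsv,(18,120,80),(35,255,255))
v,u=np.nonzero(m);print("yellow box",u.min(),u.max(),v.min(),v.max())
P=[]
for r in range(v.min(),v.max()):
    c=u[v==r]
    if len(c): P.append([r,c.min(),c.max()])
P=np.array(P);print(P[::8].tolist())
Q=np.array([at_z("wrist",((a+b)/2,r),.0645) for r,a,b in P])
n=len(Q);top=Q[n//2:-3]
f=np.polyfit(top[:,0],top[:,1],1);d=np.array([1,f[0]]);d/=np.hypot(*d)
U=np.array([-.068,-.9977]);L=np.array([.9977,-.068]);print("angle",np.arctan2(-d@U,d@L))
for r in masks_of("wrist","rotor")[:2]:
    b=r['bbox'];print(r['score'],b,at_z("wrist",(b[0]+b[2]/2,b[1]+b[3]/2),.05))
capture("side")
for r in landmark_of("side","keeper_tip")[:1]:print(at_z("side",r['xy'],.0705))
E
python3 ang.py
```

```text
yellow box 213 260 175 310
[[175, 238, 238], [183, 223, 254], [191, 217, 259], [199, 214, 260], [207, 214, 258], [215, 216, 256], [223, 225, 248], [231, 227, 248], [239, 228, 249], [247, 228, 248], [255, 228, 248], [263, 229, 248], [271, 229, 246], [279, 229, 241], [287, 230, 240], [295, 230, 238], [303, 230, 237]]
angle -0.11931478146536165
0.61 [156.7, 263.4, 65.4, 53.9] [ 0.66340067 -0.13634838  0.05      ]
[ 0.67539904 -0.11858748  0.0705    ]
```

The force rises steeply with no more motion and the arm lies across the gutter, so the keeper is at its stop. Now I back off and lift clear.

Request:
{"fn": "servo_tool", "kwargs": {"targets": [[0, 0.4, 0, 0, 0, 0], [0, 1, 0, 0, 0, 0], [0, 2, 0, 0, 0, 0], [0, 2, -1, 0, 0, 0], [0, 2, -4, 0, 0, 0], [0, 2, -8, 0, 0, 0], [0, 2, -12, 0, 0, 0], [0, 2, -14, 0, 0, 0], [0, 2, -14, 0, 0, 0], [0, 2, -14, 0, 0, 0]]}}

```text
time: 19.6
tool_pos: [0.6581, -0.0801, 0.1965]
ee_rot: [[-0.998, 0.068, 0.001], [0.068, 0.998, -0.001], [-0.001, -0.0, -1.0]]
wrist_force: [-0.3, -0.8, -0.3]
gripper_width: -0.002
gripper_force: 0.0
```

```bash
python3 - <<'E'
from h import *
im,_=capture("wrist");hsv=cv2.cvtColor(im,cv2.COLOR_RGB2HSV);m=cv2.inRange(hsv,(18,120,80),(35,255,255))
n,l,st,_=cv2.connectedComponentsWithStats(m);i=1+np.argmax(st[1:,4]);v,u=np.nonzero(l==i)
Q=np.array([at_z("wrist",q,.0645) for q in zip(u,v)])[:,:2];q=Q-Q.mean(0);w=np.linalg.svd(q,full_matrices=False)[2][0];w*=np.sign(w[0])
print(st[i],"angle",np.arctan2(-w@np.array([-.068,-.9977]),w@np.array([.9977,-.068])))
for c in("wrist","side"):
    if c=="side":capture(c)
    for r in masks_of(c,"rotor")[:2]:
        b=r['bbox'];print(c,r['score'],b,at_z(c,(b[0]+b[2]/2,b[1]+b[3]/2),.05))
    for n,z in(("keeper_tip",.0705),("pivot",.051)):
        for r in landmark_of(c,n)[:1]:print(c,n,at_z(c,r['xy'],z))
E
```

```text
[ 223  137   24   90 1066] angle -0.012902054103502893
wrist 0.95 [193.2, 188.6, 32.3, 25.6] [ 0.66033266 -0.13458833  0.05      ]
wrist keeper_tip [ 0.67019334 -0.10927524  0.0705    ]
wrist pivot [ 0.65254909 -0.05529846  0.051     ]
side keeper_tip [ 0.67342784 -0.12121765  0.0705    ]
side pivot [ 0.62619423 -0.11154449  0.051     ]
```

The keeper angle reads about 0, and the rotor is at the seat.

```bash
python3 -c "
from station import robot
print(robot.close_job())"
```

```text
the job is handed in; nothing more can be done
None
```

I pushed the rotor over the crest into the dip and shut the keeper against its stop behind it. The last camera check put the rotor at the seat and the keeper angle at about 0. The job is handed in, but it returned no verdict.

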